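Put a turned wheel away under the pivoting dust cover

ROBOT

A 6-joint arm with a two-finger parallel gripper is mounted at the origin on a cart in front of the work surface, level with it; the furniture and walls round the work are solid. World frame = base frame: x ahead of the robot, y to its left, z up, the work surface at z = 0. Lengths are in m, angles in rad, forces in N, time in s.
With the tool pointing down it reaches from about 0.325 to 0.9 m from the base axis. Payload 3.5 kg.
Tool frame: the origin (TCP) lies at the very end of the fingers, on their centre line; the grasp point (between the pads) lies 19 mm behind it (env.hold_point_z is the distance from the TCP to the grasp point, in m); z points along the fingers, y is the direction in which the jaws open and shut (so a half turn about z gives the same grasp; the last joint's range is limited). The gripper opens to 85 mm and grips with 20 to 120 N. Pads are 22 mm wide; open, the fingers measure 114 mm over their backs; the gripper's body (76 mm by 85 mm) begins 54 mm behind the grasp point. The pads swing forward as they close: fully open they stand 13 mm farther back than shut.
Start: joints at [-1.367, 0.276, -0.026, 1.268, 0, 1.467], TCP at [0.189, -0.596, 0.231] pointing down, gripper open.
Joint ranges: [-3.12, 3.12], [-0.85, 1.88], [-1.08, 1.24], [-1.95, 2.15], [-1.57, 1.53], [-3.14, 3.14]. Speed limits (rad/s): [2.57, 2.57, 3.14, 3.14, 3.14, 3.14].

INTERFACE

Orientations are given as a unit quaternion [w, x, y, z].
In Python, from station import env gives the robot as it stands. The module is installed in compiled form; this text tells all that it offers.
- The arm moves only by the tool arm_command, never from a script. Its argument "increments" is a list of rows, each an object of numbers: "jaw": the gripper's target within -1 to 1 (shut at 1, half-way at 0, fully open at -1); "x", "y", "z": the shift along the world's x, y, z in m; "roll": the turn about the world's z in rad. In form: [{"jaw": .., "x": .., "y": .., "z": .., "roll": ..}, ...]. A call has 1 to 20 rows; each row shifts and turns the commanded pose from where the row before left it; what a row does not reach is not made up. A row lasts 1/12 s, in which the tool goes at most 41.7 mm and 7.16 degrees, less where a joint would pass 70% of its speed; a pose out of reach is approached as far as the arm can. A call is refused whole if a number of a shift passes 0.0417 or a number of a turn 0.125, either way. A call with a gripper value outside its range is refused whole. The fingers move at their own pace and stop on an object; "grip_force" is the grip in N (left out, the last holds). Time passes only in rows, so rows that do not move let the fingers close. It gives the time, the measured TCP pose, the force and the opening at its end, in the units of the state.
- env.read_state(): the state, without advancing time (a new reading comes with each control period).
- env.camera(name): name is "scene" or "top"; returns a dict with "frame" (400x640x3 uint8, red, green, blue), "camera_matrix" (3x3 intrinsics, pixels), "rvec" (rotation vector, rad) and "tvec" (3), from world to camera coordinates, as OpenCV has them. Camera axes: x right, y down, z forward; pixel columns grow to the right and rows downward; lengths in m; the calibration is good to about 2 mm. A picture is of the moment at which its call begins. There is no depth.
- env.sign_off(): hands the job in, once; it reports no verdict.
The state is a dict: "clock": time; "joints": joint angles; "qvel": joint speeds; "effort": joint torques, N m; "eef_pos": TCP position; "eef_rot": TCP orientation; "contact_force": force on the tool from outside, world axes, zero at the start; "moment": the same for the moment, N m; "width": opening from 0.0 (shut) to 1.0 (fully open).
Only numpy, scipy, OpenCV 4.12 (cv2) and the standard library are available. Lean on these libraries where they do the work, as an engineer would, in place of code of your own. Each camera call takes 0.05 s, during which the arm holds its last target.

TASK

Put the biggest of the three loose turned wheels away in the larger of the two low plywood boxes: swing that box's round dust cover fully aside on its pin, drop the wheel in through the port, and swing the cover back against its stop so that the port is fully covered again. Leave the small box's cover and the two smaller wheels where they are.

Things in the scene. Friction and masses are not known exactly. Their poses are not given: they have to be found in the camera images.
- large_box: the larger box, plywood and wood, fixed to the bench: 160 (its x) x 130 (its y) x 48 mm high, with an 8 mm top board. Origin: centre of its underside; z up; its x points roughly away from the robot, its y roughly to the robot's left. Inside floor 6 mm up, clear room 34 mm high under the top board. Each start swaps the two boxes' places and turns them a little.
- large_port (a point): centre of the large box's round port, diameter 68 mm, at the level of the upper face of the top board (48 mm above the bench); 4 mm behind the middle of the box in its x.
- large_pin (a point): on the axis of the single upright pin of the large cover, at the level of the top board's upper face; 60 mm from the port centre along the box's +x. The bolt head stands 13 mm above the top board, radius 8 mm.
- large_cover (a joint): angle of the large cover about its pin: 0 = shut against its stop (a 12 mm high steel pin on the board at the disc's +y side), grows as the knob swings towards the box's -y, the robot's right (counter-clockwise from above), up to 1.9 rad; the port is wholly clear from about 1.4 rad. It may start a little ajar (up to 0.3). It stays where it is left; some 0.6 N at the knob moves it.
- large_knob (a point): middle of the knob of the large cover: a dark wood upright round knob, 16 mm diameter, 30 mm tall (this point is 15 mm below its top), standing on the 6 mm thick cover (disc 86 mm diameter), 102 mm from the pin, at the end away from the pin; above the box's front part when shut. Cover's upper face 54.5 mm above the bench, knob's top 84.5 mm.
- small_knob (a point): middle of the like knob of the small box (box 120 x 105 x 40 mm, cover disc 56 mm, knob 16 mm diameter, 30 mm tall). To be left alone.
- wheel_0_centre (a point): centre, half-way up, of the biggest turned wheel: pale wood, 48 mm diameter, 14 mm thick, about 20 g, lying flat on the bench in front to the robot's right. The three wheels swap places from start to start.
- wheel_1_centre (a point): centre of the dark brown wheel, 36 mm diameter, 14 mm thick, lying flat; to be left alone.
- wheel_4_centre (a point): centre of the smallest pale wheel, 32 mm diameter, 14 mm thick, lying flat; to be left alone.
Not all that is in view belongs to the job. Leave any turquoise look-alike of the part that bears wheel_0_centre alone.

How it is judged:
On the way, in this order (a step that is already met when the one before it is completed fails the run):
1. the large box's cover is swung aside (1.25 rad or more) (value of joint large_cover above 1.25 rad), for 0.2 s.
2. the biggest wheel lies inside the large box (z of wheel_0_centre in the frame of large_box below 0.032 m and horizontal distance between wheel_0_centre and large_port below 0.055 m), for 0.2 s.
At the end, for the whole second after the job is handed in: The biggest wheel lies at rest inside the large box (its centre below the top board, within 55 mm of the port's axis) and the large cover is shut again, within 0.14 rad of its stop, so that the port is fully covered (all of step 2 and value of joint large_cover below 0.14 rad and velocity of joint large_cover between -0.05 and 0.05 rad/s and linear speed of wheel_0 below 0.03 m/s); the robot touches nothing.
It fails at once if the small box's cover is swung (its knob moved more than 30 mm) (distance of small_knob from where it was at the start of the episode above 0.03 m).
It fails at once if one of the two smaller wheels is moved more than 40 mm (distance of any of wheel_1_centre, wheel_4_centre from where it was at the start of the episode above 0.04 m).
It also fails if it takes over 64 s, if anything falls off the work surface, if the arm or the gripper's body presses on something with over 40 N, if the wrist force passes 120 N, or if a joint passes its speed limit or range.

## Working session

There is one attempt and no reset: what is moved stays moved. The work goes in short steps, Python scripts to look and compute and a tool call to move; the robot and the scene stay as the last step left them, time stands still between calls to the robot, and variables do not carry over. Pictures are saved under pics/ and viewed, and the job is handed in when it is done.

Besides the shell and the picture viewer there is one more tool, called after ">>>" by a JSON object that holds its "name" and its "arguments", one argument or row to a line. arm_command: Moves the arm, as the interface text tells. Its arguments: {"type":"object","properties":{"increments":{"type":"array","items":{"type":"object","properties":{"jaw":{"type":"number"},"x":{"type":"number"},"y":{"type":"number"},"z":{"type":"number"},"roll":{"type":"number"}}}},"grip_force":{"type":"number"}},"required":["increments"]}

```bash
mkdir -p pics; cat > h.py <<'E'
import numpy as np, cv2
from station import env
def snap(n,tag):
    c=env.camera(n); cv2.imwrite(f'pics/{tag}.png',c['frame'][:,:,::-1]); np.savez(f'{tag}.npz',**c); return c
def ray(c,u,v,z):
    K=np.array(c['camera_matrix']);R,_=cv2.Rodrigues(np.array(c['rvec'],float));t=np.array(c['tvec'],float).ravel()
    d=R.T@np.linalg.inv(K)@[u,v,1];o=-R.T@t
    return o+d*(z-o[2])/d[2]
def proj(c,p):
    return cv2.projectPoints(np.array(p,float).reshape(-1,1,3),np.array(c['rvec'],float),np.array(c['tvec'],float),np.array(c['camera_matrix'],float),None)[0].reshape(-1,2)
def crop(tag,x0,y0,w,h,k,out):
    im=cv2.imread(f'pics/{tag}.png')[y0:y0+h,x0:x0+w]
    cv2.imwrite(f'pics/{out}.png',cv2.resize(im,None,fx=k,fy=k,interpolation=cv2.INTER_CUBIC))
E
python3 - <<'E'
from h import *
snap('top','t0');snap('scene','s0')
s=env.read_state();print({k:np.round(v,3) for k,v in s.items()})
E
```

```text
{'clock': np.float64(0.1), 'joints': array([-1.367,  0.277, -0.028,  1.268,  0.   ,  1.467]), 'qvel': array([ 0.   , -0.001,  0.004,  0.001,  0.001,  0.001]), 'effort': array([ 0.0000e+00, -4.4671e+01,  2.9613e+01,  8.0000e-03, -0.0000e+00,
       -0.0000e+00]), 'eef_pos': array([ 0.189, -0.595,  0.23 ]), 'eef_rot': array([-0.001,  0.988,  0.153, -0.   ]), 'contact_force': array([ 0.392, -0.131, -0.172]), 'moment': array([0.03 , 0.056, 0.007]), 'width': np.float64(0.999)}
```

View pics/t0.png

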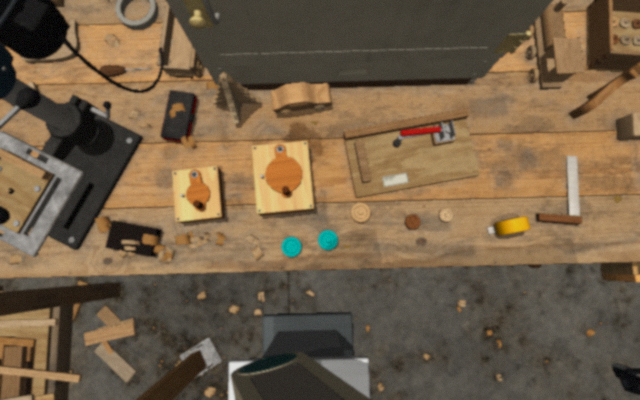

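View pics/s0.png

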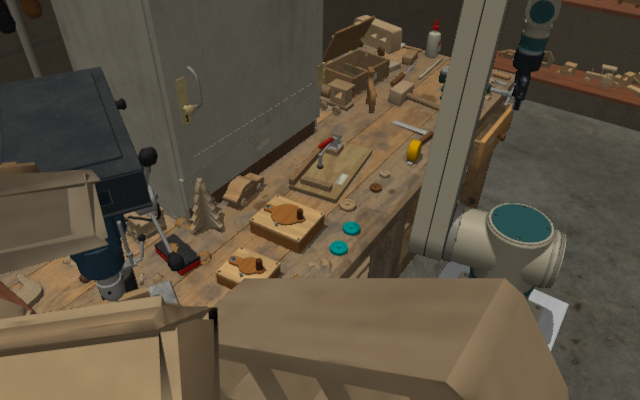

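```bash
python3 - <<'E'
from h import *
crop('t0',160,125,320,140,2.5,'c0'); crop('t0',245,130,80,90,8,'c1'); crop('t0',340,190,120,50,6,'c2')
c=np.load('t0.npz')
print(c['camera_matrix'],c['rvec'],c['tvec'])
print(proj(c,[[0,0,0],[.189,-.596,.23],[.5,0,0]]))
for n,(u,v),z in [('w0',(361,212),.014),('w1',(413,222),.014),('w4',(446,215),.014),('tq1',(328,240),.014),('tq2',(291,246),.014),('knob',(287,191),.07),('pin',(280,149),.06)]:
    print(n,ray(c,u,v,z).round(4))
E
```

```text
[[414.68389342   0.         315.98474186]
 [  0.         414.68389342 202.66800639]
 [  0.           0.           1.        ]] [ 2.11381682 -2.17164087  0.15265797] [-0.03763323  0.50534737  0.92116006]
[[299.04317466 430.16312168]
 [633.8136721  357.43040568]
 [294.76750222 207.22052194]]
w0 [ 0.4824 -0.1567  0.014 ]
w1 [ 0.4555 -0.2776  0.014 ]
w4 [ 0.4699 -0.356   0.014 ]
tq1 [ 0.4187 -0.0769  0.014 ]
tq2 [0.4071 0.0098 0.014 ]
knob [0.5275 0.0129 0.07  ]
pin [0.6278 0.0281 0.06  ]
```

View pics/c1.png

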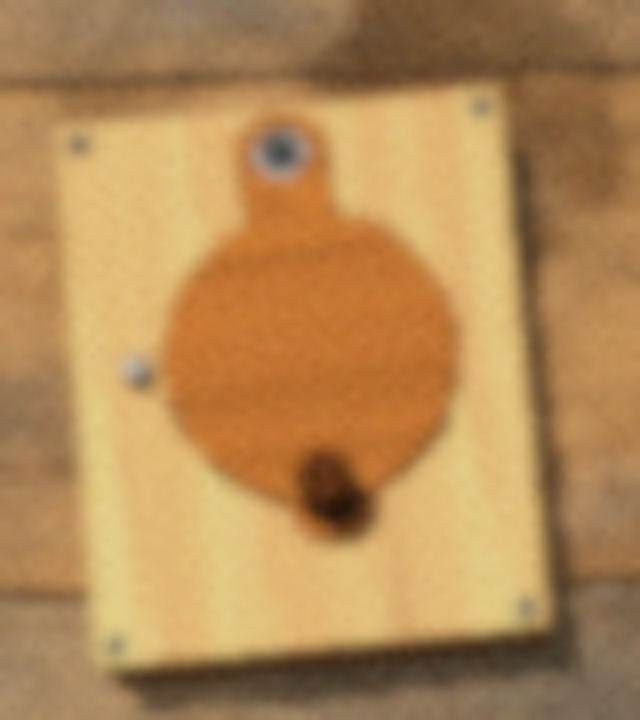

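View pics/c2.png

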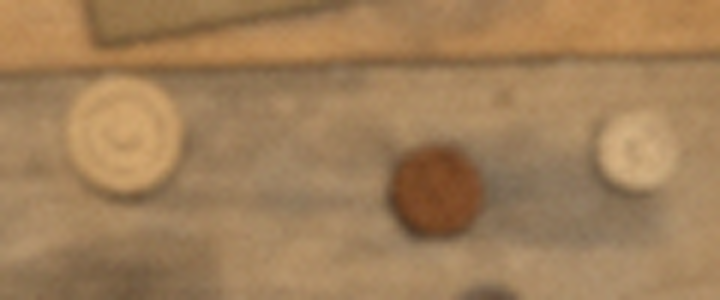

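View pics/c0.png

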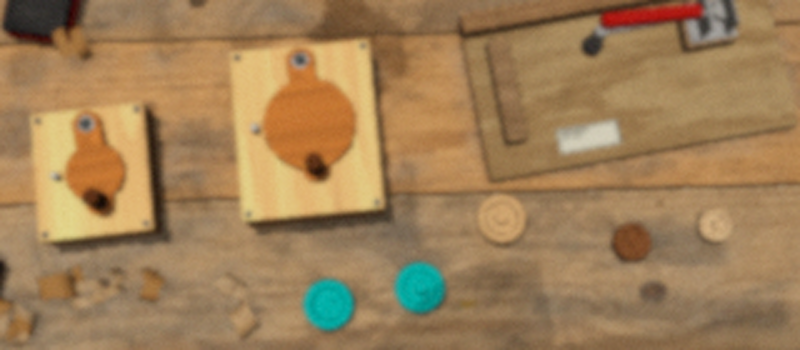

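```bash
python3 - <<'E'
from h import *
c=np.load('t0.npz')
f=lambda u,v,z: ray(c,245+(u+.5)/8-.5,130+(v+.5)/8-.5,z)[:2]
cor=np.array([f(*p,.048) for p in [(58,125),(500,85),(552,632),(102,668)]])
m=cor.mean(0);ex=(cor[0]+cor[1]-cor[2]-cor[3])/2;ey=(cor[0]+cor[3]-cor[1]-cor[2])/2
print('box',m,np.linalg.norm(ex),np.linalg.norm(ey),np.arctan2(ex[1],ex[0]),np.arctan2(-ey[0],ey[1]))
th=(np.arctan2(ex[1],ex[0])+np.arctan2(-ey[0],ey[1]))/2
X=np.array([np.cos(th),np.sin(th)])
print('port pred',m-.004*X,'pin pred',m+.056*X,'knob shut',m-.046*X)
pin=f(281,150,.061);d=f(312,360,.0545);k=f(323,472,.0845)
print('pin',pin,'disc',d,np.linalg.norm(pin-d),'knobtop',k,np.linalg.norm(pin-k))
for q in (d,k): v=pin-q; print('cover angle',np.arctan2(v[1],v[0])-th)
g=lambda u,v,z: ray(c,340+(u+.5)/6-.5,190+(v+.5)/6-.5,z)
w=g(125,134,.014);print('w0',w, 'diam',np.linalg.norm(g(67,134,.014)-g(184,134,.014)))
print('w1',g(437,190,.014),'w4',g(637,150,.014))
K=m+.056*X
for a in (0,.0,1.5,1.6): print(a,K-.102*np.array([np.cos(th+a),np.sin(th+a)]))
for z,r in((.0845,.008),):
    print('proj knob top expected shut',(proj(c,[[*(m-.046*X),.0845]])-[245,130])*8)
# stop pin
print('stop',f(138,372,.06))
E
```

```text
box [0.56605632 0.02451198] 0.16114730888121054 0.1290092419560208 0.07134962292002384 0.058991828710042514
port pred [0.56206481 0.02425148] pin pred [0.62193744 0.02815895] knob shut [0.52015397 0.02151624]
pin [0.62913108 0.02872431] disc [0.5687126  0.02126899] 0.06087671664239667 knobtop [0.53046766 0.01628555] 0.09944442705613786
cover angle 0.0576032696087766
cover angle 0.0602402484296589
w0 [ 0.48265015 -0.15531386  0.014     ] diam 0.045937182300009385
w1 [ 0.45725686 -0.27632973  0.014     ] w4 [ 0.47085542 -0.35552975  0.014     ]
0 [0.52015397 0.02151624]
0.0 [0.52015397 0.02151624]
1.5 [ 0.62136363 -0.07383943]
1.6 [ 0.63154934 -0.07338715]
proj knob top expected shut [[301.10292958 505.85670949]]
stop [0.56539727 0.07044046]
```

The three pale or turquoise candidates, besides the brown wheel at (413,222):
- (361,212): pale, about 46–48 mm across, so it fits wheel_0. The enlarged crop confirms it.
- (446,215): pale and small, so wheel_4.
- (328,240) and (291,246): turquoise decoys.

The large box is the right-hand one. Its pin is at about (0.629, 0.029), its knob at about (0.530, 0.016), and the cover is about 0.06 rad ajar. The sizes agree with those given: pin to disc measures 61 mm and pin to knob 99 mm.

Next I move above the knob.

>>> {"name": "arm_command", "arguments": {
  "increments": [
    {"jaw": -1, "x": 0.018, "y": 0.0322},
    {"jaw": -1, "x": 0.018, "y": 0.0322},
    {"jaw": -1, "x": 0.018, "y": 0.0322},
    {"jaw": -1, "x": 0.018, "y": 0.0322},
    {"jaw": -1, "x": 0.018, "y": 0.0322},
    {"jaw": -1, "x": 0.018, "y": 0.0322},
    {"jaw": -1, "x": 0.018, "y": 0.0322},
    {"jaw": -1, "x": 0.018, "y": 0.0322},
    {"jaw": -1, "x": 0.018, "y": 0.0322},
    {"jaw": -1, "x": 0.018, "y": 0.0322},
    {"jaw": -1, "x": 0.018, "y": 0.0322},
    {"jaw": -1, "x": 0.018, "y": 0.0322},
    {"jaw": -1, "x": 0.018, "y": 0.0322},
    {"jaw": -1, "x": 0.018, "y": 0.0322},
    {"jaw": -1, "x": 0.018, "y": 0.0322},
    {"jaw": -1, "x": 0.018, "y": 0.0322},
    {"jaw": -1, "x": 0.018, "y": 0.0322},
    {"jaw": -1, "x": 0.018, "y": 0.0322},
    {"jaw": -1, "x": 0.016, "y": 0.0316},
    {"jaw": -1}
  ],
  "grip_force": 20
}}

```text
invalid input
```

>>> {"name": "arm_command", "arguments": {
  "increments": [
    {"jaw": -1, "x": 0.018, "y": 0.0322, "z": 0, "roll": 0},
    {"jaw": -1, "x": 0.018, "y": 0.0322, "z": 0, "roll": 0}
  ],
  "grip_force": 25
}}

```text
clock: 0.27
eef_pos: [0.2243, -0.5316, 0.2303]
eef_rot: [-0.0, 0.988, 0.151, -0.0]
contact_force: [0.4, 0.5, -0.4]
width: 1.0
```

>>> {"name": "arm_command", "arguments": {
  "increments": [
    {"jaw": -1, "x": 0.018, "y": 0.0322, "z": 0, "roll": 0},
    {"jaw": -1, "x": 0.018, "y": 0.0322, "z": 0, "roll": 0},
    {"jaw": -1, "x": 0.018, "y": 0.0322, "z": 0, "roll": 0},
    {"jaw": -1, "x": 0.018, "y": 0.0322, "z": 0, "roll": 0},
    {"jaw": -1, "x": 0.018, "y": 0.0322, "z": 0, "roll": 0},
    {"jaw": -1, "x": 0.018, "y": 0.0322, "z": 0, "roll": 0},
    {"jaw": -1, "x": 0.018, "y": 0.0322, "z": 0, "roll": 0},
    {"jaw": -1, "x": 0.018, "y": 0.0322, "z": 0, "roll": 0},
    {"jaw": -1, "x": 0.018, "y": 0.0322, "z": 0, "roll": 0},
    {"jaw": -1, "x": 0.018, "y": 0.0322, "z": 0, "roll": 0},
    {"jaw": -1, "x": 0.018, "y": 0.0322, "z": 0, "roll": 0},
    {"jaw": -1, "x": 0.018, "y": 0.0322, "z": 0, "roll": 0},
    {"jaw": -1, "x": 0.018, "y": 0.0322, "z": 0, "roll": 0},
    {"jaw": -1, "x": 0.018, "y": 0.0322, "z": 0, "roll": 0},
    {"jaw": -1, "x": 0.018, "y": 0.0322, "z": 0, "roll": 0},
    {"jaw": -1, "x": 0.018, "y": 0.0322, "z": 0, "roll": 0},
    {"jaw": -1, "x": 0.017, "y": 0.0322, "z": 0, "roll": 0},
    {"jaw": -1, "x": 0, "y": 0, "z": 0, "roll": 0}
  ]
}}

```text
clock: 1.77
eef_pos: [0.5319, 0.0208, 0.2309]
eef_rot: [-0.001, 0.988, 0.156, 0.001]
contact_force: [1.3, -0.0, 0.0]
width: 1.001
```

>>> {"name": "arm_command", "arguments": {
  "increments": [
    {"jaw": -1, "x": -0.003, "y": -0.005, "z": -0.035, "roll": 0},
    {"jaw": -1, "x": 0, "y": 0, "z": -0.035, "roll": 0},
    {"jaw": -1, "x": 0, "y": 0, "z": -0.035, "roll": 0},
    {"jaw": -1, "x": 0, "y": 0, "z": -0.035, "roll": 0},
    {"jaw": -1, "x": 0, "y": 0, "z": -0.028, "roll": 0},
    {"jaw": -1, "x": 0, "y": 0, "z": 0, "roll": 0},
    {"jaw": -1, "x": 0, "y": 0, "z": 0, "roll": 0}
  ]
}}

```text
clock: 2.35
eef_pos: [0.5244, 0.011, 0.0618]
eef_rot: [-0.001, 0.988, 0.153, -0.003]
contact_force: [0.2, 0.6, 1.0]
width: 0.999
```

```bash
python3 - <<'E'
from h import *
snap('top','t1');snap('scene','s1');crop('t1',230,110,110,100,6,'c3');crop('s1',220,150,160,120,5,'c4')
E
```

```text
(no output)
```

View pics/c3.png

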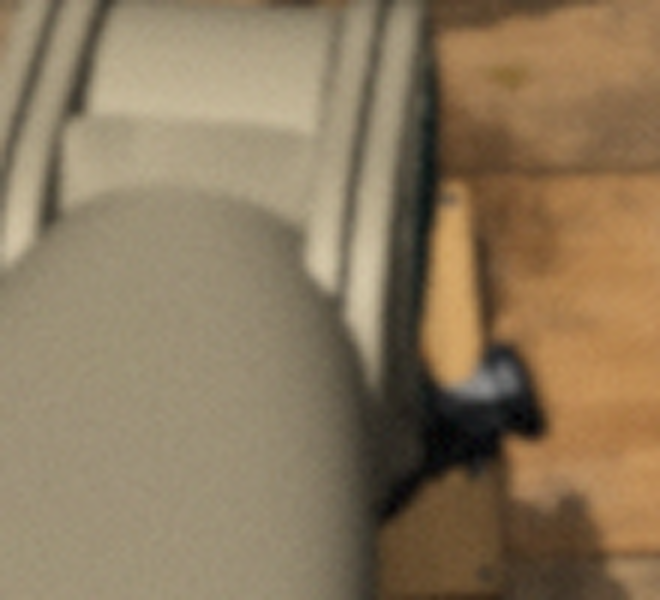

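View pics/c4.png

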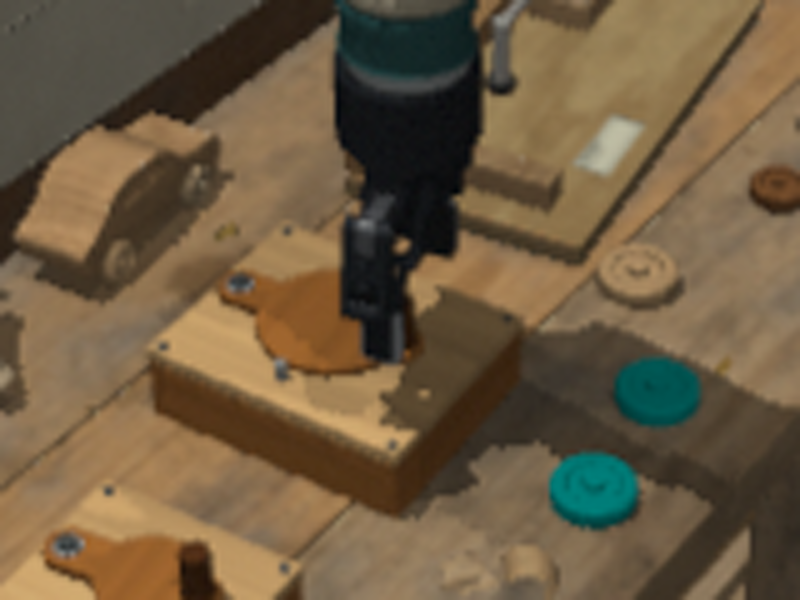

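>>> {"name": "arm_command", "arguments": {
  "increments": [
    {"jaw": -1, "x": 0.005, "y": 0.005, "z": 0, "roll": 0},
    {"jaw": 0.5, "x": 0, "y": 0, "z": 0, "roll": 0},
    {"jaw": 1, "x": 0, "y": 0, "z": 0, "roll": 0},
    {"jaw": 1, "x": 0, "y": 0, "z": 0, "roll": 0},
    {"jaw": 1, "x": 0, "y": 0, "z": 0, "roll": 0},
    {"jaw": 1, "x": 0, "y": 0, "z": 0, "roll": 0},
    {"jaw": 1, "x": 0, "y": 0, "z": 0, "roll": 0},
    {"jaw": 1, "x": 0, "y": 0, "z": 0, "roll": 0}
  ]
}}

```text
clock: 3.12
eef_pos: [0.5315, 0.016, 0.0634]
eef_rot: [-0.0, 0.988, 0.153, -0.0]
contact_force: [-1.1, 0.1, 2.2]
width: 0.18
```

```bash
python3 - <<'E'
import numpy as np
p=np.array([.6295,.0287]);ph=.125+.08*np.arange(21)
k=p-.102*np.c_[np.cos(ph),np.sin(ph)]
print(k[[0,10,20]]);print(np.diff(k,axis=0).round(4).tolist())
E
```

```text
[[ 0.52829584  0.01598318]
 [ 0.56811287 -0.05275932]
 [ 0.64516651 -0.07208968]]
[[0.0013, -0.008], [0.002, -0.0079], [0.0026, -0.0077], [0.0032, -0.0075], [0.0038, -0.0072], [0.0044, -0.0069], [0.0049, -0.0065], [0.0054, -0.0061], [0.0059, -0.0057], [0.0063, -0.0052], [0.0067, -0.0046], [0.0071, -0.0041], [0.0074, -0.0035], [0.0076, -0.0029], [0.0078, -0.0023], [0.008, -0.0017], [0.0081, -0.001], [0.0081, -0.0004], [0.0082, 0.0003], [0.0081, 0.0009]]
```

>>> {"name": "arm_command", "arguments": {
  "increments": [
    {"jaw": 1, "x": 0.0013, "y": -0.008, "z": 0, "roll": 0.08},
    {"jaw": 1, "x": 0.002, "y": -0.0079, "z": 0, "roll": 0.08},
    {"jaw": 1, "x": 0.0026, "y": -0.0077, "z": 0, "roll": 0.08},
    {"jaw": 1, "x": 0.0032, "y": -0.0075, "z": 0, "roll": 0.08},
    {"jaw": 1, "x": 0.0038, "y": -0.0072, "z": 0, "roll": 0.08},
    {"jaw": 1, "x": 0.0044, "y": -0.0069, "z": 0, "roll": 0.08},
    {"jaw": 1, "x": 0.0049, "y": -0.0065, "z": 0, "roll": 0.08},
    {"jaw": 1, "x": 0.0054, "y": -0.0061, "z": 0, "roll": 0.08},
    {"jaw": 1, "x": 0.0059, "y": -0.0057, "z": 0, "roll": 0.08},
    {"jaw": 1, "x": 0.0063, "y": -0.0052, "z": 0, "roll": 0.08},
    {"jaw": 1, "x": 0, "y": 0, "z": 0, "roll": 0}
  ]
}}

```text
clock: 4.03
eef_pos: [0.574, -0.0515, 0.0635]
eef_rot: [-0.001, 0.85, 0.527, 0.003]
contact_force: [2.8, 5.3, 0.6]
width: 0.174
```

>>> {"name": "arm_command", "arguments": {
  "increments": [
    {"jaw": 1, "x": 0.0067, "y": -0.0046, "z": 0, "roll": 0.08},
    {"jaw": 1, "x": 0.0071, "y": -0.0041, "z": 0, "roll": 0.08},
    {"jaw": 1, "x": 0.0074, "y": -0.0035, "z": 0, "roll": 0.08},
    {"jaw": 1, "x": 0.0076, "y": -0.0029, "z": 0, "roll": 0.08},
    {"jaw": 1, "x": 0.0078, "y": -0.0023, "z": 0, "roll": 0.08},
    {"jaw": 1, "x": 0.008, "y": -0.0017, "z": 0, "roll": 0.08},
    {"jaw": 1, "x": 0.0081, "y": -0.001, "z": 0, "roll": 0.08},
    {"jaw": 1, "x": 0.0081, "y": -0.0004, "z": 0, "roll": 0.08},
    {"jaw": 1, "x": 0.0082, "y": 0.0003, "z": 0, "roll": 0.08},
    {"jaw": 1, "x": 0.0081, "y": 0.0009, "z": 0, "roll": 0.08},
    {"jaw": 1, "x": 0, "y": 0, "z": 0, "roll": 0},
    {"jaw": 1, "x": 0, "y": 0, "z": 0, "roll": 0}
  ]
}}

```text
clock: 5.03
eef_pos: [0.6482, -0.0671, 0.0633]
eef_rot: [-0.003, 0.578, 0.816, 0.004]
contact_force: [-1.4, 10.8, 5.5]
width: 0.174
```

```bash
python3 - <<'E'
from h import *
snap('scene','s2');crop('s2',220,150,160,120,5,'c5')
E
```

```text
(no output)
```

View pics/c5.png

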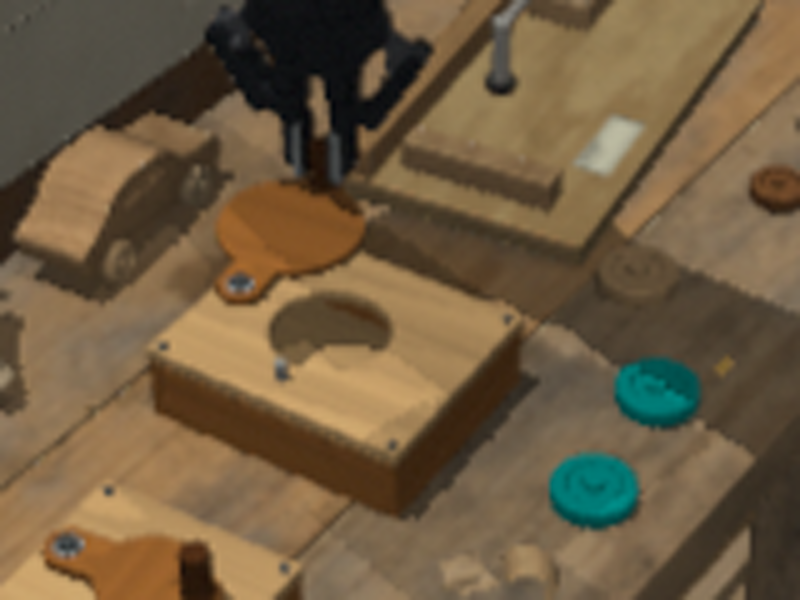

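>>> {"name": "arm_command", "arguments": {
  "increments": [
    {"jaw": 0, "x": 0, "y": 0, "z": 0, "roll": 0},
    {"jaw": 0, "x": 0, "y": 0, "z": 0, "roll": 0},
    {"jaw": 0, "x": 0, "y": 0, "z": 0, "roll": 0},
    {"jaw": 0, "x": 0, "y": 0, "z": 0.03, "roll": 0},
    {"jaw": -1, "x": 0, "y": 0, "z": 0.04, "roll": 0},
    {"jaw": -1, "x": -0.012, "y": -0.006, "z": 0, "roll": -0.12},
    {"jaw": -1, "x": -0.012, "y": -0.006, "z": 0, "roll": -0.12},
    {"jaw": -1, "x": -0.012, "y": -0.006, "z": 0, "roll": -0.12},
    {"jaw": -1, "x": -0.012, "y": -0.006, "z": 0, "roll": -0.12},
    {"jaw": -1, "x": -0.012, "y": -0.006, "z": 0, "roll": -0.12},
    {"jaw": -1, "x": -0.012, "y": -0.006, "z": 0, "roll": -0.12},
    {"jaw": -1, "x": -0.012, "y": -0.006, "z": 0, "roll": -0.12},
    {"jaw": -1, "x": -0.012, "y": -0.006, "z": 0, "roll": -0.12},
    {"jaw": -1, "x": -0.012, "y": -0.006, "z": 0, "roll": -0.12},
    {"jaw": -1, "x": -0.012, "y": -0.006, "z": 0, "roll": -0.12},
    {"jaw": -1, "x": -0.012, "y": -0.006, "z": 0, "roll": -0.12},
    {"jaw": -1, "x": -0.012, "y": -0.006, "z": 0, "roll": -0.12},
    {"jaw": -1, "x": -0.012, "y": -0.007, "z": 0, "roll": -0.12},
    {"jaw": -1, "x": -0.01, "y": -0.007, "z": 0, "roll": -0.12},
    {"jaw": -1, "x": 0, "y": 0, "z": 0, "roll": 0}
  ]
}}

```text
clock: 6.75
eef_pos: [0.4807, -0.1591, 0.133]
eef_rot: [0.0, 0.994, 0.111, -0.001]
contact_force: [-0.7, -0.0, 0.0]
width: 1.001
```

```bash
python3 - <<'E'
from h import *
print(env.read_state()['joints'].round(3))
snap('scene','s3');crop('s3',240,150,160,120,5,'c6')
a=np.load('s0.npz');crop('s0',325,190,50,30,14,'c7')
print(proj(a,[[.4827,-.1553,.014],[.4827,-.1553,0]]))
E
```

```text
[-4.470e-01  1.440e-01 -4.110e-01  1.018e+00 -1.000e-03  2.473e+00]
[[347.21877262 202.52796513]
 [346.99265833 206.18408826]]
```

View pics/c6.png

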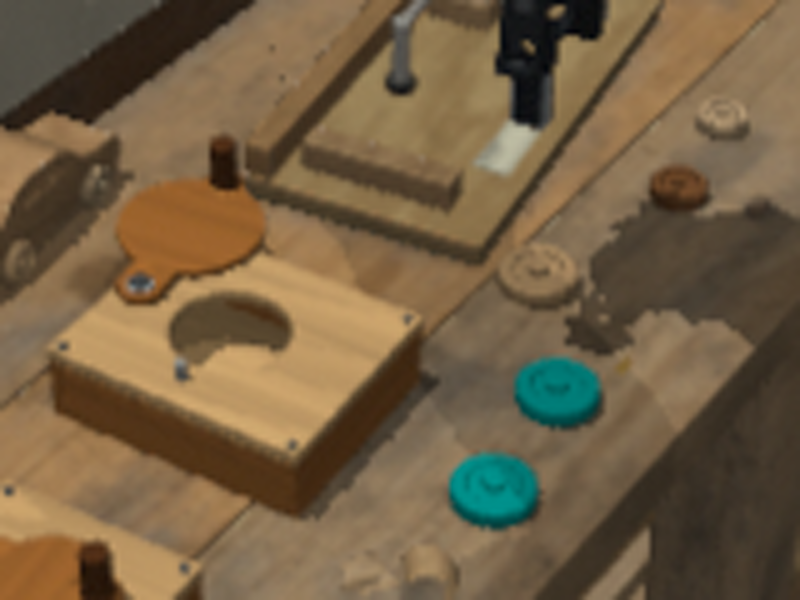

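View pics/c7.png

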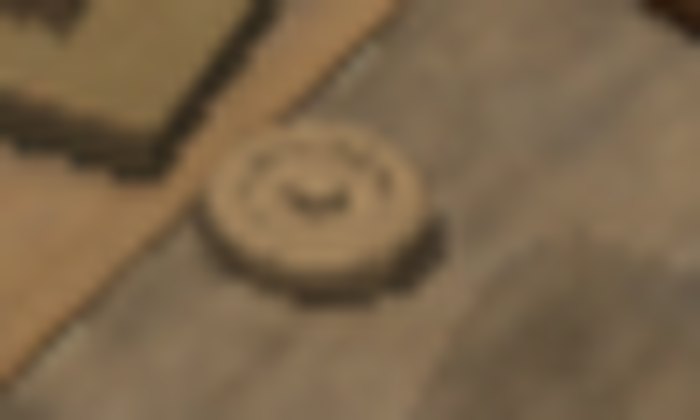

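```bash
python3 - <<'E'
from h import *
a=np.load('s0.npz');print(ray(a,347.1,203.6,.014),ray(a,347.1,203.0,.014))
E
```

```text
[ 0.4803393  -0.15090777  0.014     ] [ 0.48181798 -0.15324951  0.014     ]
```

>>> {"name": "arm_command", "arguments": {
  "increments": [
    {"jaw": -1, "x": 0.001, "y": 0.006, "z": -0.03, "roll": 0},
    {"jaw": -1, "x": 0, "y": 0, "z": -0.035, "roll": 0},
    {"jaw": -1, "x": 0, "y": 0, "z": -0.03, "roll": 0},
    {"jaw": -0.6, "x": 0, "y": 0, "z": -0.02, "roll": 0},
    {"jaw": -0.5, "x": 0, "y": 0, "z": -0.014, "roll": 0},
    {"jaw": -0.5, "x": 0, "y": 0, "z": 0, "roll": 0},
    {"jaw": -0.5, "x": 0, "y": 0, "z": 0, "roll": 0}
  ]
}}

```text
clock: 7.38
eef_pos: [0.4835, -0.1517, 0.0037]
eef_rot: [-0.0, 0.993, 0.114, -0.001]
contact_force: [0.1, -0.1, 1.2]
width: 0.754
```

```bash
python3 - <<'E'
from h import *
snap('scene','s4');crop('s4',290,150,110,80,7,'c8')
E
```

```text
(no output)
```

View pics/c8.png

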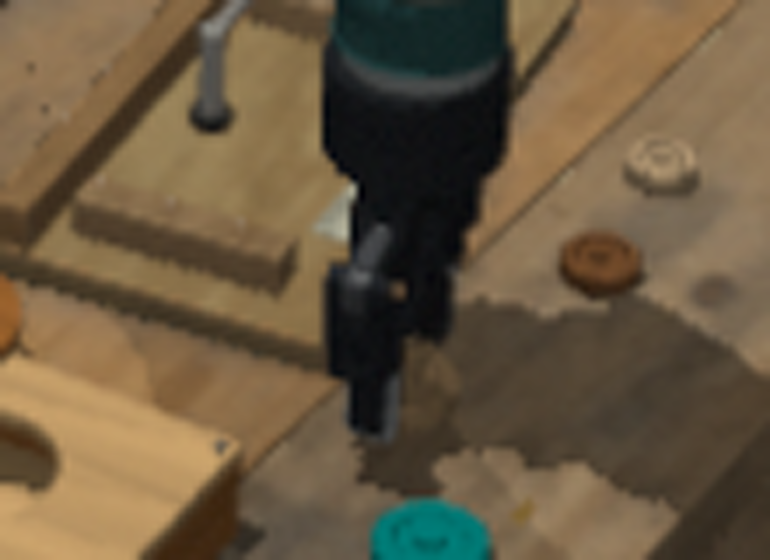

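>>> {"name": "arm_command", "arguments": {
  "increments": [
    {"jaw": -0.5, "x": 0, "y": 0, "z": -0.002, "roll": 0},
    {"jaw": 0, "x": 0, "y": 0, "z": 0, "roll": 0},
    {"jaw": 0.3, "x": 0, "y": 0, "z": 0, "roll": 0},
    {"jaw": 0.6, "x": 0, "y": 0, "z": 0, "roll": 0},
    {"jaw": 1, "x": 0, "y": 0, "z": 0, "roll": 0},
    {"jaw": 1, "x": 0, "y": 0, "z": 0, "roll": 0},
    {"jaw": 1, "x": 0, "y": 0, "z": 0, "roll": 0}
  ],
  "grip_force": 30
}}

```text
clock: 8.02
eef_pos: [0.4849, -0.1525, 0.0038]
eef_rot: [0.001, 0.994, 0.113, 0.001]
contact_force: [-1.7, 1.1, 5.2]
width: 0.521
```

>>> {"name": "arm_command", "arguments": {
  "increments": [
    {"jaw": 1, "x": 0, "y": 0, "z": 0.02, "roll": 0},
    {"jaw": 1, "x": 0, "y": 0, "z": 0.03, "roll": 0},
    {"jaw": 1, "x": 0, "y": 0, "z": 0.04, "roll": 0},
    {"jaw": 1, "x": 0, "y": 0, "z": 0.03, "roll": 0},
    {"jaw": 1, "x": 0, "y": 0, "z": 0, "roll": 0}
  ]
}}

```text
clock: 8.43
eef_pos: [0.4888, -0.1544, 0.1297]
eef_rot: [0.004, 0.994, 0.113, 0.006]
contact_force: [1.5, 0.4, 0.8]
width: 0.523
```

```bash
python3 - <<'E'
from h import *
snap('scene','s5');crop('s5',290,110,110,110,7,'c9');snap('top','t5');crop('t5',310,160,110,90,7,'c10')
E
```

```text
(no output)
```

View pics/c9.png

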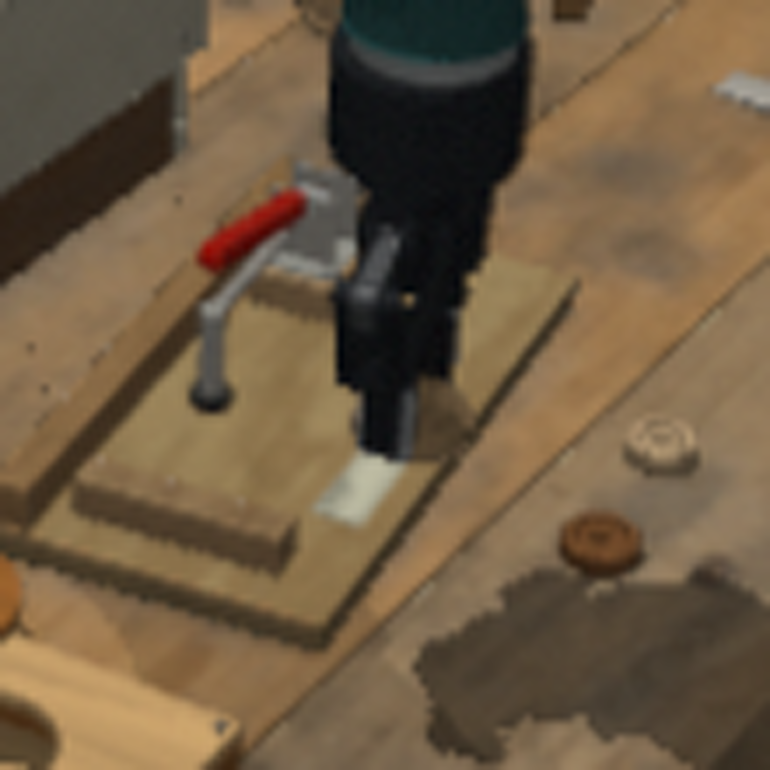

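View pics/c10.png

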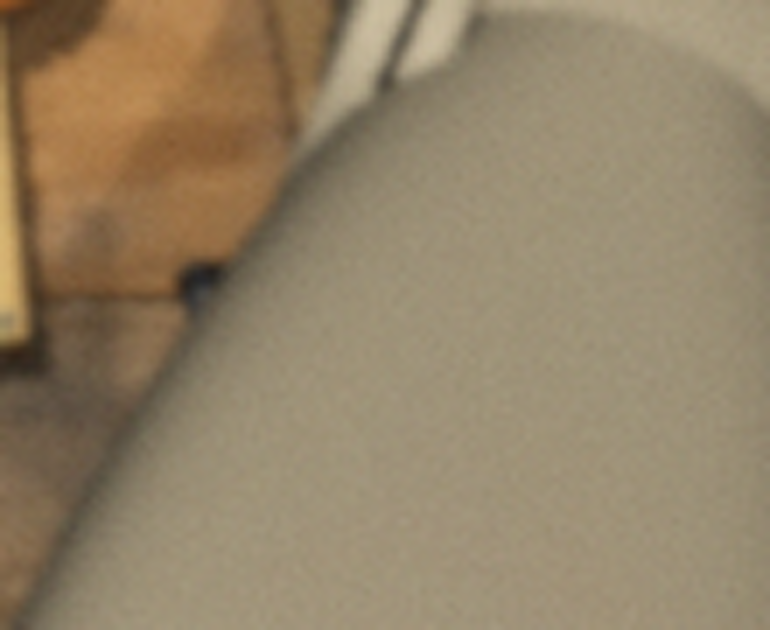

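```bash
python3 - <<'E'
from h import *
a=np.load('s5.npz')
for z in (.13,.135,.14): print(z,ray(a,290+413/7,110+418/7,z), ray(a,290+413/7,110+425/7,z))
s=env.read_state();print(s['eef_pos'],s['width']);print(proj(a,[s['eef_pos'],s['eef_pos']+[0,0,.019]])-[290,110])
E
```

```text
0.13 [ 0.48498232 -0.15786777  0.13      ] [ 0.48244259 -0.15381941  0.13      ]
0.135 [ 0.48147828 -0.15181167  0.135     ] [ 0.47895417 -0.14778819  0.135     ]
0.14 [ 0.47797424 -0.14575556  0.14      ] [ 0.47546574 -0.14175697  0.14      ]
[ 0.48528016 -0.15278447  0.12448408] 0.5258264704797164
[[57.84488602 62.14639365]
 [58.1776569  56.58821126]]
```

>>> {"name": "arm_command", "arguments": {
  "increments": [
    {"jaw": 1, "x": 0.0088, "y": 0.0181, "z": 0, "roll": 0.048},
    {"jaw": 1, "x": 0.0088, "y": 0.0181, "z": 0, "roll": 0.048},
    {"jaw": 1, "x": 0.0088, "y": 0.0181, "z": 0, "roll": 0.048},
    {"jaw": 1, "x": 0.0088, "y": 0.0181, "z": 0, "roll": 0.048},
    {"jaw": 1, "x": 0.0088, "y": 0.0181, "z": 0, "roll": 0.048},
    {"jaw": 1, "x": 0.0088, "y": 0.0181, "z": 0, "roll": 0.048},
    {"jaw": 1, "x": 0.0088, "y": 0.0181, "z": 0, "roll": 0.048},
    {"jaw": 1, "x": 0.0088, "y": 0.0181, "z": 0, "roll": 0.048},
    {"jaw": 1, "x": 0.0088, "y": 0.0181, "z": 0, "roll": 0.048},
    {"jaw": 1, "x": 0.0088, "y": 0.0181, "z": 0, "roll": 0.048},
    {"jaw": 1, "x": 0, "y": 0, "z": -0.02, "roll": 0},
    {"jaw": 1, "x": 0, "y": 0, "z": -0.02, "roll": 0},
    {"jaw": 1, "x": 0, "y": 0, "z": -0.02, "roll": 0},
    {"jaw": 1, "x": 0, "y": 0, "z": 0, "roll": 0},
    {"jaw": 1, "x": 0, "y": 0, "z": 0, "roll": 0}
  ]
}}

```text
clock: 9.78
eef_pos: [0.5687, 0.0292, 0.0597]
eef_rot: [-0.001, 0.938, 0.346, -0.003]
contact_force: [0.2, -0.4, -0.4]
width: 0.519
```

```bash
python3 - <<'E'
from h import *
snap('scene','s6');crop('s6',230,150,110,90,7,'c11')
s=env.read_state();print(s['eef_pos'],s['joints'])
E
```

```text
[0.57040941 0.02900873 0.0612815 ] [-6.23623057e-02  3.27361252e-01 -3.45358389e-01  9.00922867e-01
  4.59065070e-06  2.37249200e+00]
```

View pics/c11.png

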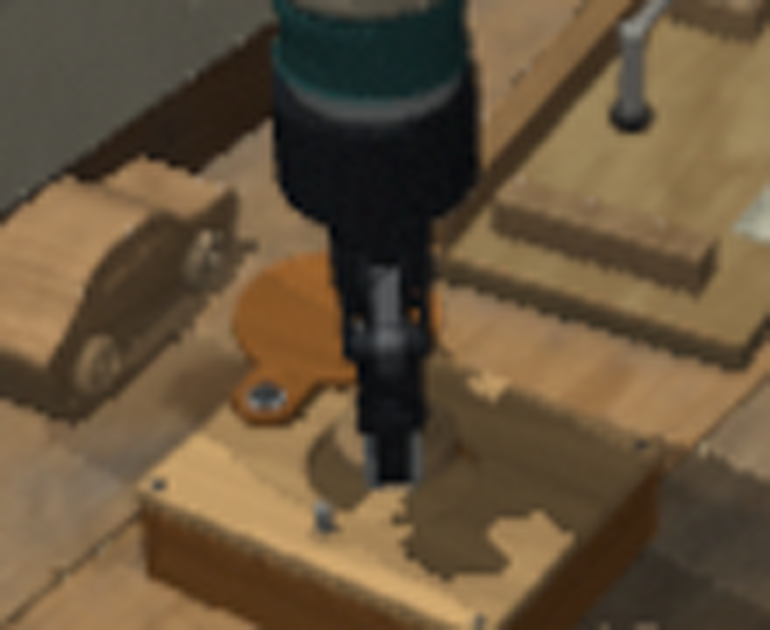

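```bash
python3 - <<'E'
from h import *
a=np.load('s6.npz')
print('port',ray(a,220+330/5,150+328/5,.048))
for z in (.062,.066): print(z,ray(a,230+397/7,150+430/7,z),ray(a,230+397/7,150+436/7,z))
crop('s6',265,195,40,35,18,'c12')
E
```

```text
port [0.56829087 0.02594189 0.048     ]
0.062 [0.5670844  0.02363385 0.062     ] [0.56489479 0.02647554 0.062     ]
0.066 [0.56412483 0.0272812  0.066     ] [0.56194516 0.03011    0.066     ]
```

View pics/c12.png

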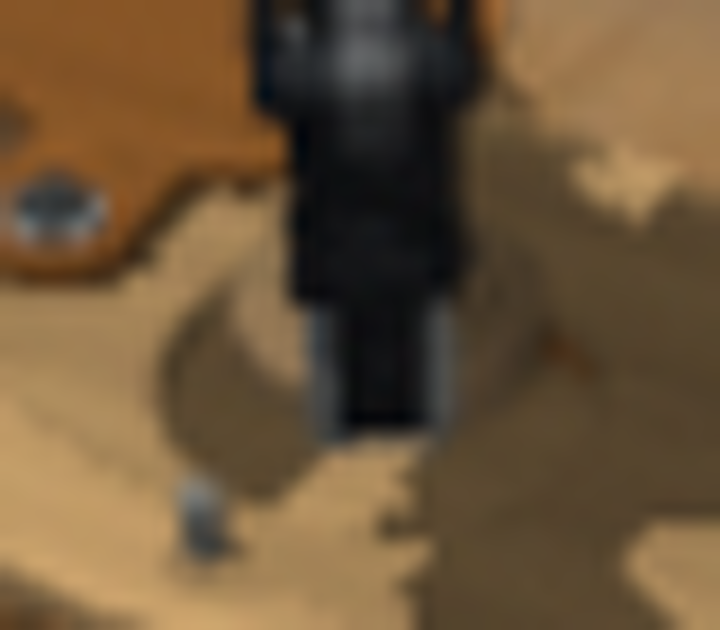

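>>> {"name": "arm_command", "arguments": {
  "increments": [
    {"jaw": 1, "x": 0.002, "y": -0.001, "z": -0.005, "roll": 0},
    {"jaw": 1, "x": 0, "y": 0, "z": 0, "roll": 0},
    {"jaw": -0.25, "x": 0, "y": 0, "z": 0, "roll": 0},
    {"jaw": -0.4, "x": 0, "y": 0, "z": 0, "roll": 0},
    {"jaw": -0.4, "x": 0, "y": 0, "z": 0, "roll": 0},
    {"jaw": -0.4, "x": 0, "y": 0, "z": 0, "roll": 0},
    {"jaw": -0.4, "x": 0, "y": 0, "z": 0.03, "roll": 0},
    {"jaw": -0.4, "x": 0, "y": 0, "z": 0.04, "roll": 0},
    {"jaw": -0.4, "x": 0.01, "y": -0.02, "z": 0, "roll": 0.1},
    {"jaw": -0.4, "x": 0.01, "y": -0.02, "z": 0, "roll": 0.1},
    {"jaw": -0.4, "x": 0.01, "y": -0.02, "z": 0, "roll": 0.1},
    {"jaw": -0.4, "x": 0.01, "y": -0.02, "z": 0, "roll": 0.1},
    {"jaw": -0.4, "x": 0.01, "y": -0.012, "z": 0, "roll": 0.1},
    {"jaw": -0.4, "x": 0.01, "y": -0.002, "z": 0, "roll": 0.1},
    {"jaw": -0.4, "x": 0.01, "y": 0, "z": 0, "roll": 0.1},
    {"jaw": -0.4, "x": 0.006, "y": 0, "z": 0, "roll": 0.1},
    {"jaw": -0.4, "x": 0, "y": 0, "z": 0, "roll": 0}
  ]
}}

```text
clock: 11.25
eef_pos: [0.651, -0.0664, 0.1275]
eef_rot: [0.001, 0.729, 0.685, 0.0]
contact_force: [-0.4, 0.4, -0.0]
width: 0.698
```

```bash
python3 - <<'E'
from h import *
snap('scene','s7');crop('s7',220,150,110,90,7,'c13')
snap('top','t7');crop('t7',240,120,100,100,6,'c14')
s=env.read_state();print(s['eef_pos'],s['joints'])
E
```

```text
[ 0.64944258 -0.06598743  0.1272728 ] [-2.00200118e-01  3.91986738e-01 -9.28349140e-02  1.08640239e+00
 -6.09546234e-05  1.43708182e+00]
```

View pics/c13.png

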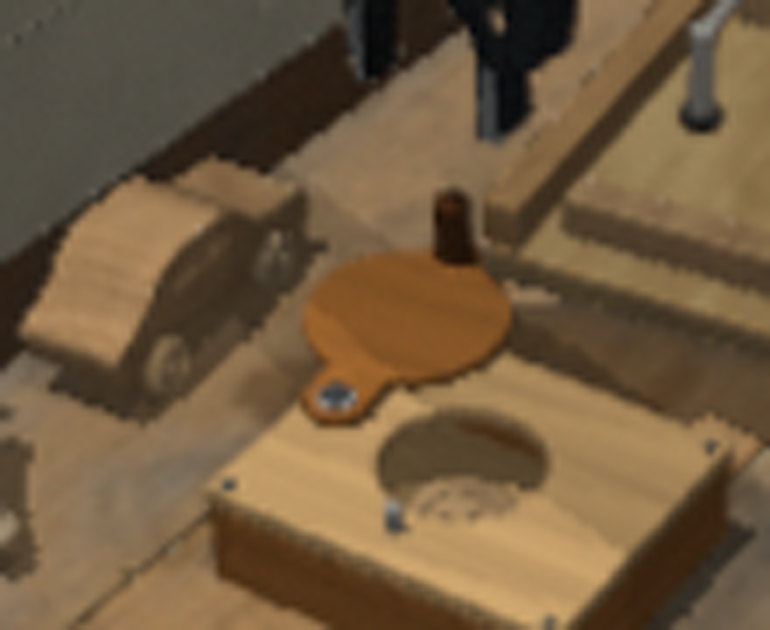

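View pics/c14.png

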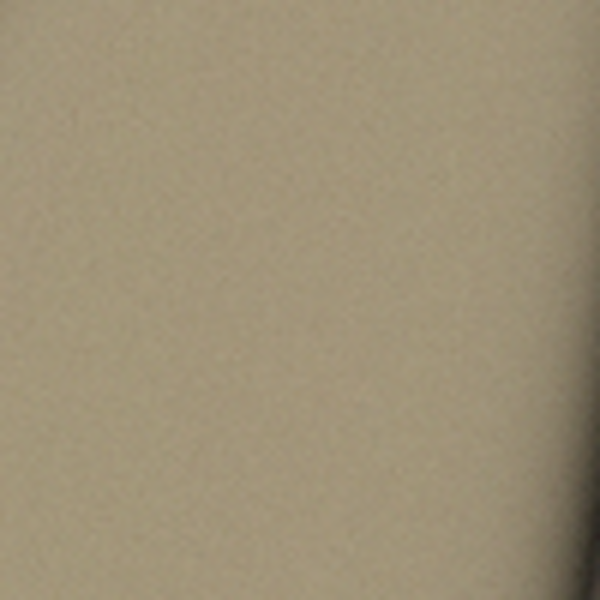

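>>> {"name": "arm_command", "arguments": {
  "increments": [
    {"jaw": -0.4, "x": -0.001, "y": -0.001, "z": -0.03, "roll": 0},
    {"jaw": -0.4, "x": 0, "y": 0, "z": -0.025, "roll": 0},
    {"jaw": -0.4, "x": 0, "y": 0, "z": -0.009, "roll": 0},
    {"jaw": -0.4, "x": 0, "y": 0, "z": 0, "roll": 0},
    {"jaw": 0.3, "x": 0, "y": 0, "z": 0, "roll": 0},
    {"jaw": 0.6, "x": 0, "y": 0, "z": 0, "roll": 0},
    {"jaw": 1, "x": 0, "y": 0, "z": 0, "roll": 0},
    {"jaw": 1, "x": 0, "y": 0, "z": 0, "roll": 0},
    {"jaw": 1, "x": 0, "y": 0, "z": 0, "roll": 0}
  ],
  "grip_force": 25
}}

```text
clock: 12.1
eef_pos: [0.65, -0.0672, 0.0652]
eef_rot: [0.001, 0.729, 0.684, 0.001]
contact_force: [-0.5, -0.7, 4.0]
width: 0.176
```

>>> {"name": "arm_command", "arguments": {
  "increments": [
    {"jaw": 1, "x": -0.0081, "y": -0.0009, "z": 0, "roll": -0.065},
    {"jaw": 1, "x": -0.0082, "y": -0.0003, "z": 0, "roll": -0.065},
    {"jaw": 1, "x": -0.0081, "y": 0.0004, "z": 0, "roll": -0.065},
    {"jaw": 1, "x": -0.0081, "y": 0.001, "z": 0, "roll": -0.065},
    {"jaw": 1, "x": -0.008, "y": 0.0017, "z": 0, "roll": -0.065},
    {"jaw": 1, "x": -0.0078, "y": 0.0023, "z": 0, "roll": -0.065},
    {"jaw": 1, "x": -0.0076, "y": 0.0029, "z": 0, "roll": -0.065},
    {"jaw": 1, "x": -0.0074, "y": 0.0035, "z": 0, "roll": -0.065},
    {"jaw": 1, "x": -0.0071, "y": 0.0041, "z": 0, "roll": -0.065},
    {"jaw": 1, "x": -0.0067, "y": 0.0046, "z": 0, "roll": -0.065},
    {"jaw": 1, "x": 0, "y": 0, "z": 0, "roll": 0}
  ]
}}

```text
clock: 13.02
eef_pos: [0.5716, -0.0493, 0.0651]
eef_rot: [0.002, 0.91, 0.414, -0.0]
contact_force: [-2.0, -3.4, 5.0]
width: 0.176
```

>>> {"name": "arm_command", "arguments": {
  "increments": [
    {"jaw": 1, "x": -0.0063, "y": 0.0052, "z": 0, "roll": -0.065},
    {"jaw": 1, "x": -0.0059, "y": 0.0057, "z": 0, "roll": -0.065},
    {"jaw": 1, "x": -0.0054, "y": 0.0061, "z": 0, "roll": -0.065},
    {"jaw": 1, "x": -0.0049, "y": 0.0065, "z": 0, "roll": -0.065},
    {"jaw": 1, "x": -0.0044, "y": 0.0069, "z": 0, "roll": -0.065},
    {"jaw": 1, "x": -0.0038, "y": 0.0072, "z": 0, "roll": -0.065},
    {"jaw": 1, "x": -0.0032, "y": 0.0075, "z": 0, "roll": -0.065},
    {"jaw": 1, "x": -0.0026, "y": 0.0077, "z": 0, "roll": -0.065},
    {"jaw": 1, "x": -0.002, "y": 0.0079, "z": 0, "roll": -0.065},
    {"jaw": 1, "x": -0.0013, "y": 0.008, "z": 0, "roll": -0.05},
    {"jaw": 1, "x": -0.0005, "y": 0.003, "z": 0, "roll": 0},
    {"jaw": 1, "x": -0.0003, "y": 0.003, "z": 0, "roll": 0},
    {"jaw": 1, "x": 0, "y": 0, "z": 0, "roll": 0}
  ]
}}

```text
clock: 14.1
eef_pos: [0.5317, 0.0249, 0.0649]
eef_rot: [0.003, 0.994, 0.11, 0.0]
contact_force: [-2.2, -5.8, 6.9]
width: 0.18
```

>>> {"name": "arm_command", "arguments": {
  "increments": [
    {"jaw": 1, "x": 0, "y": 0.002, "z": 0, "roll": 0},
    {"jaw": 1, "x": 0, "y": 0.001, "z": 0, "roll": 0},
    {"jaw": 1, "x": 0, "y": 0, "z": 0, "roll": 0}
  ]
}}

```text
clock: 14.35
eef_pos: [0.5317, 0.0252, 0.0649]
eef_rot: [0.006, 0.994, 0.109, -0.0]
contact_force: [-2.2, -13.2, 5.9]
width: 0.176
```

>>> {"name": "arm_command", "arguments": {
  "increments": [
    {"jaw": 1, "x": 0, "y": -0.003, "z": 0, "roll": 0},
    {"jaw": 0.4, "x": 0, "y": 0, "z": 0, "roll": 0},
    {"jaw": 0, "x": 0, "y": 0, "z": 0, "roll": 0},
    {"jaw": 0, "x": 0, "y": 0, "z": 0, "roll": 0},
    {"jaw": 0, "x": 0, "y": 0, "z": 0, "roll": 0},
    {"jaw": 0, "x": 0, "y": 0, "z": 0.03, "roll": 0},
    {"jaw": 0, "x": 0, "y": 0, "z": 0.04, "roll": 0},
    {"jaw": 0, "x": 0, "y": 0, "z": 0.04, "roll": 0},
    {"jaw": 0, "x": -0.02, "y": -0.035, "z": 0, "roll": 0},
    {"jaw": 0, "x": -0.02, "y": -0.035, "z": 0, "roll": 0},
    {"jaw": 0, "x": -0.02, "y": -0.035, "z": 0, "roll": 0},
    {"jaw": 0, "x": -0.01, "y": -0.038, "z": 0, "roll": 0},
    {"jaw": 0, "x": -0.01, "y": -0.038, "z": 0, "roll": 0},
    {"jaw": 0, "x": -0.01, "y": -0.038, "z": 0, "roll": 0},
    {"jaw": 0, "x": 0, "y": -0.038, "z": 0, "roll": 0},
    {"jaw": 0, "x": 0, "y": 0, "z": 0, "roll": 0}
  ]
}}

```text
clock: 15.68
eef_pos: [0.4415, -0.236, 0.1738]
eef_rot: [0.002, 0.994, 0.108, 0.001]
contact_force: [0.7, 0.2, 0.7]
width: 0.499
```

```bash
python3 - <<'E'
from h import *
snap('scene','s8');snap('top','t8');crop('t8',245,130,80,90,6,'c15')
s=env.read_state();print(s['eef_pos'],s['contact_force'])
E
```

```text
[ 0.44079732 -0.23098157  0.17314783] [ 0.76446075  0.86761298 -0.26911095]
```

View pics/c15.png

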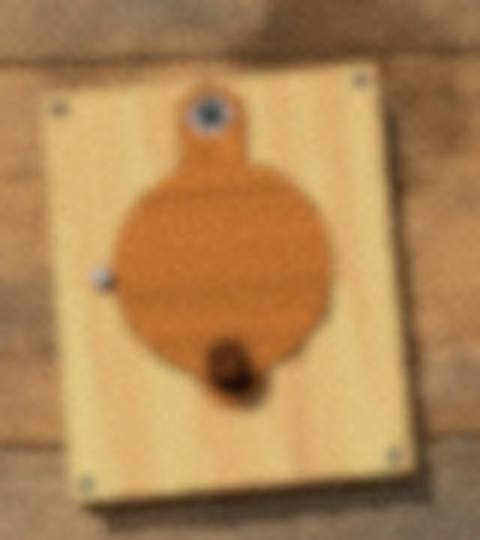

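View pics/s8.png

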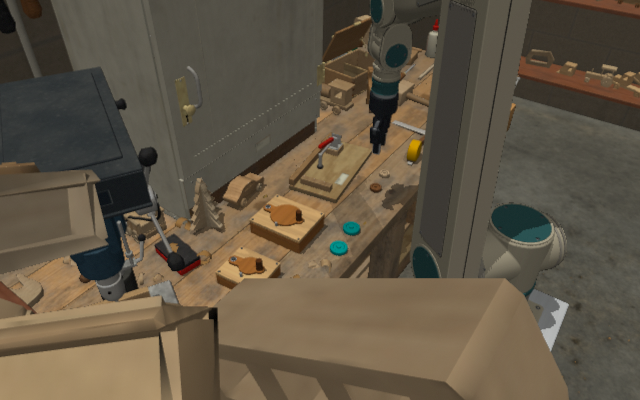

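In the crop, the disc (centre about (222,270)) now touches the stop pin at (102,277), so the port is covered. The scene view shows the brown wheel at (376,187), the small pale wheel at (385,174) and the small box's knob where they were. The gripper is clear of everything, so I'm handing in.

```bash
python3 -c "
from station import env
print(env.sign_off())"
```

```text
the job is handed in; nothing more can be done
None
```

The biggest wheel is inside the large box and its cover is shut again. I handed the job in at about 16 s of the 64 s; `sign_off` gives no verdict, so I have only my own checks.

**What I did:** I gripped the large cover's knob and swung it to about 1.65 rad. I picked up the pale 48 mm wheel and released it just above the port. Then I swung the cover back by the knob until it met its stop, where the side force rose from 6 to 13 N with almost no movement.

**Last checks:**
- **Wheel:** seen through the port, lying on the box floor, before I closed the cover.
- **Cover:** the disc touches the stop pin and the port is covered.
- **Other parts:** the two smaller wheels, the small box's cover and the turquoise look-alikes were not touched and look unmoved.
- **Gripper:** clear of everything, about 17 cm above the bench.

**Disagreements:**
- The camera positions and the arm's own readings differed by about 3–6 mm in y, which the grips absorbed.
- I first read the port as 4 mm nearer the robot than the box's middle. The pictures showed it 4 mm farther away, and I used that.
- The grip on the wheel read about 44 mm instead of 48, but the pictures showed it securely held.

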